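# Put the short pin away in the sliding-cover tool case

### The arm

A 6-joint arm with a two-finger parallel gripper is mounted at the origin on the work surface. World frame = base frame: x ahead of the robot, y to its left, z up, the work surface at z = 0. Lengths are in m, angles in rad, forces in N, time in s.
With the tool pointing down it reaches from about 0.325 to 0.9 m from the base axis. Payload 6.1 kg.
Tool frame: the origin (TCP) lies at the very end of the fingers, on their centre line; the grasp point (between the pads) lies 19 mm behind it (arm.hold_point_z is the distance from the TCP to the grasp point, in m); z points along the fingers, y is the direction in which the jaws open and shut (so a half turn about z gives the same grasp; the last joint's range is limited). The gripper opens to 87 mm and grips with 3 to 60 N. Pads are 19 mm wide; open, the fingers measure 117 mm over their backs; the gripper's body (75 mm by 190 mm) begins 51 mm behind the grasp point.
Start: joints at [-1.4, 0.22, 1.526, -0, 1.395, -0.126], TCP at [0.183, -0.598, 0.223] pointing down, gripper open.
Joint ranges: [-2.98, 2.98], [-0.91, 2.08], [0.09, 2.57], [-1.24, 4.39], [0.2, 2.65], [-2.68, 2.68]. Speed limits (rad/s): [2.57, 2.57, 3.01, 3.14, 3.14, 3.14].

### API

Orientations are given as a 3x3 rotation matrix whose columns are the frame's x, y, z axes.
In Python, from rig import telemetry, snapshot, calibration, ticket, search_frame, regions_of, arm gives the robot as it stands. The module is installed in compiled form; this text tells all that it offers.
- The arm moves only by the tool move_arm, never from a script. Its arguments are lists of equal length, an entry for each row: "xyz": the shift along the tool's x, y, z in cm, a list of three; "turn": the turn about the tool's z in rad. A call has 1 to 5 rows; each row shifts and turns the commanded pose from where the row before left it, along the tool's axes as they then stand; what a row does not reach is not made up. A row lasts 1/8 s, in which the tool goes at most 62.5 mm and 10.7 degrees, less where a joint would pass 70% of its speed; a pose out of reach is approached as far as the arm can. A call with a gripper value outside its range is refused whole. "hand" is the opening, from 0 (shut) to 1 (fully open), set as the call begins (left out, the last holds). The fingers move at their own pace and stop on an object; "squeeze" is the grip in N (left out, the last holds). Time passes only in rows, so rows that do not move let the fingers close. It gives the time, the measured TCP pose, the force and the opening at its end, in the units of the state.
- telemetry.get_obs(): the state, without advancing time (a new reading comes with each control period).
- snapshot(name): name is "side" or "top"; returns (picture, depth): 400x640x3 uint8, blue, green, red; 400x640 float32, m along the optical axis (not along the pixel's ray), 0 where there is no reading.
- calibration(name): a dict with "fov_y" (degrees; the focal length in pixels is half the picture's height over the tangent of half this angle, whatever the lens; pixels are square), "cx", "cy" (the principal point, pixels), "R" (3x3) and "t" (3): a world point X has camera coordinates R X + t. Camera axes: x right, y down, z forward; pixel columns grow to the right and rows downward; lengths in m; the calibration is good to about 2 mm. A picture is of the moment at which its call begins. calibration takes no time and is no camera call.
- ticket.close_job(): hands the job in, once; it reports no verdict.
Trained networks look in the newest picture that a camera, given by its name, has taken for a name from the list of things; names that differ only in an ending like _2 or _b are one class to them, and where a whole thing is asked for, a point or a joint stands for the part that bears it (a point fixed in the world has none). Each returns a list of dicts, best first, with "confidence" (0 to 1); they miss things now and then, are a little off and sometimes report something else, mostly with a low value. They report only what shows in the picture. A call takes as long as a camera call. They do not tell look-alikes from the thing itself.
- search_frame(camera, thing): "extent" ([left, top, width, height] in pixels, round what is visible of it).
- regions_of(camera, thing): "region" (400x640 bool, what is visible of it) and "extent" ([left, top, width, height] in pixels, round what is visible of it).
The state is a dict: "time": time; "qpos": joint angles; "qd": joint speeds; "joint_torque": joint torques, N m; "tcp_pos": TCP position; "tcp_rot": TCP orientation; "force": force on the tool from outside, world axes, zero at the start; "torque": the same for the moment, N m; "gripper_width": finger opening in m.
Only numpy, scipy, OpenCV 4.12 (cv2) and the standard library are available. Lean on these libraries where they do the work, as an engineer would, in place of code of your own. Each camera call takes 0.05 s, during which the arm holds its last target. There are 200 camera calls.

### The job

Slide back the cover of the wooden tool case, stand the short steel pin in the one empty socket inside so that it goes all the way to the bottom, then slide the cover fully shut. Leave the long pin and everything else on the bench where they are.

Things in the scene. Friction and masses are not known exactly. Their poses are not given: they have to be found in the camera images.
- case: Wooden tool case fixed to the bench, 148 mm wide (x), 328 long (y, from -83 to +245 mm), 100 high. Origin: on the bench under the centre of its open-topped bay; z up. The bay is y = -75 to +75 mm, 132 mm wide, lips narrow its top to 124 mm; its long walls and the end wall at y = -79 are 100 mm high. From y = +75 to +245 mm it is closed by a deck, over which the cover slides.
- bay (a point): Centre of the bay's inner floor, 6 mm above the bench, axes of the case. Three wooden racks stand here in a row along y, at y = -50, 0 and +50 mm, tops 44 mm above the bench, each with one socket in its centre. Two hold steel pins like the short pin (tops 82 mm above the bench); one, which varies, is empty.
- cover (a joint): Flat sliding cover of the bay, underside 87 and top 95 mm above the bench. 0 = fully shut, 0.16 m = fully back (stops at both); it opens along the case's +y and stays where left (2 N friction). Starts 0 to 30 mm open. Its edge is at y = -75 mm + joint value in the case's frame: at 0.16 the whole bay is clear. A pin that is not on its socket's bottom blocks it.
- cover_pull (a point): Centre of the wooden pull on the cover: an upright block 20 mm thick along the case's y (the sliding direction), 50 mm along its x, 30 mm high (95 to 125 mm above the bench, this point at 110). It can be pinched from above across its 20 mm. In the case's frame it is at x = 0, y = 4 mm + joint value.
- short_pin_mid (a point): Centre (half-way up) of the short plain steel pin standing on the bench at the left: diameter 20 mm, 70 mm long, about 160 g (varies), foot chamfered; z along the pin. Both ends serve alike for its job.
- socket_mouth (a point): Centre of the mouth of the empty socket, at its rack's top face, 44 mm above the bench; z up. A round blind hole, diameter 23 mm, 32 mm deep (bottom 12 mm above the bench), 2 mm chamfer. With the short pin on the bottom, the pin's centre is 3 mm above this point and its top 38 mm above it, 5 mm below the cover.
- long_pin_mid (a point): Centre of the long steel pin, diameter 20 mm, 110 mm long, standing on the bench near the short one (the two change places). Not to be moved.
- tape_mid (a point): Centre of a roll of packing tape lying flat, 100 mm across, 48 mm high. Leave alone.
- jar_mid (a point): Centre of a closed jar, 66 mm across, 100 mm high. Leave alone.
- mug_mid (a point): Centre of a white mug, 80 mm across, 90 mm high. Leave alone.
- screwdriver_grip (a point): Handle of a screwdriver lying on the bench at the far left, to the left of the pins; 200 mm long, 26 mm thick. Leave alone.
There are look-alikes about, which are no part of the job. Leave any red look-alike of the part that bears short_pin_mid alone.

How it is judged:
On the way, in this order (a step that is already met when the one before it is completed fails the run):
1. the cover is slid back (at least 45 mm) (value of joint cover above 0.045 m), for 0.1 s.
2. the short pin stands on the bottom of the empty socket (horizontal distance between short_pin_mid and socket_mouth below 0.006 m and z of short_pin_mid in the frame of socket_mouth between -0.004 and 0.0065 m and angle between short_pin_mid's own z axis and vertical below 0.17 rad), for 0.2 s.
At the end, for the whole second after the job is handed in: The short pin stands in the socket that was empty, within 6 mm of its axis, within 3.5 mm of its bottom and upright within 0.17 rad, and the cover is shut to within 4 mm of its stop (all of step 2 and value of joint cover below 0.004 m); the robot touches nothing.
It fails at once if the long pin or another bystander is moved by more than 40 mm (or knocked over) (distance of any of long_pin_mid, tape_mid, jar_mid, mug_mid, screwdriver_grip from where it was at the start of the episode above 0.04 m or angle between long_pin_mid's own z axis and vertical above 0.5 rad).
It also fails if it takes over 72 s, if anything falls off the work surface, if the arm or the gripper's body presses on something with over 40 N, if the wrist force passes 120 N, or if a joint passes its speed limit or range.

## Working session

There is one attempt and no reset: what is moved stays moved. The work goes in short steps, Python scripts to look and compute and a tool call to move; the robot and the scene stay as the last step left them, time stands still between calls to the robot, and variables do not carry over. Pictures are saved under pics/ and viewed, about 8 in all and at most 12, crops included, and the job is handed in when it is done.

Besides the shell and the picture viewer there is one more tool, called after "Emit:" by a JSON object that holds its "name" and its "arguments". move_arm: Moves the arm, as the interface text tells. Its arguments: {"type":"object","properties":{"xyz":{"type":"array"},"turn":{"type":"array"},"hand":{"type":"number"},"squeeze":{"type":"number"}},"required":["xyz","turn"]}

```bash
mkdir -p pics; cat > h.py <<'E'
import numpy as np, cv2
from rig import telemetry, snapshot, calibration, ticket, search_frame, regions_of, arm
def cam(n):
    c=calibration(n); f=200/np.tan(np.radians(c['fov_y'])/2); return f,c['cx'],c['cy'],np.array(c['R']),np.array(c['t'])
def pts(n,d):
    f,cx,cy,R,t=cam(n); v,u=np.mgrid[:400,:640]
    P=np.stack([(u-cx)/f*d,(v-cy)/f*d,d],-1); W=(P-t)@R; W[d==0]=np.nan; return W
def proj(n,X):
    f,cx,cy,R,t=cam(n); p=R@np.array(X)+t; return f*p[0]/p[2]+cx,f*p[1]/p[2]+cy
E
python3 - <<'E'
from h import *
ims=[]
for n in('top','side'):
    im,d=snapshot(n); ims.append(im); np.save(n+'_d.npy',d); cv2.imwrite('pics/%s0.png'%n,im)
    f,cx,cy,R,t=cam(n); print(n,f,cx,cy,'pos',-R.T@t,'fwd',R[2])
    W=pts(n,d)
    for th in('cover','cover_pull','short_pin_mid','long_pin_mid','case','tape_mid','jar_mid','mug_mid','screwdriver_grip'):
        for r in regions_of(n,th)[:3]:
            p=W[r['region']]; print(th,round(r['confidence'],2),np.round(r['extent']),np.round(np.nanmedian(p,0),3),np.round(np.nanpercentile(p[:,2],97),3))
print(telemetry.get_obs()['time'])
E
```

```text
top 411.6539632834183 310.77452428495377 197.99053486404884 pos [ 0.29421486 -0.0077629   1.10942119] fwd [ 0.20799999  0.0218242  -0.97788533]
cover 0.56 [347. 140.  65.  57.] [ 0.599 -0.147  0.096] 0.125
cover_pull 0.63 [345. 140.  64.  58.] [ 0.599 -0.147  0.096] 0.125
short_pin_mid 0.4 [209. 132.  13.  15.] [0.66  0.285 0.048] 0.074
case 0.56 [290. 127. 138.  87.] [ 0.597 -0.095  0.094] 0.104
tape_mid 0.58 [427. 246.  42.  42.] [ 0.372 -0.353  0.047] 0.052
jar_mid 0.95 [465. 176.  38.  32.] [ 0.57  -0.427  0.093] 0.103
mug_mid 0.84 [133. 118.  51.  36.] [0.646 0.441 0.05 ] 0.092
screwdriver_grip 0.72 [143. 218.  20.  39.] [0.374 0.418 0.024] 0.029
side 457.51372224756904 321.71301647949855 196.23872551323237 pos [0.31822438 1.02480517 0.76828459] fwd [ 0.13479194 -0.81903892 -0.55767946]
cover 0.9 [265. 144.  52.  35.] [ 0.6   -0.137  0.093] 0.122
cover_pull 0.65 [265. 145.  57.  32.] [ 0.6   -0.136  0.093] 0.122
short_pin_mid 0.71 [243. 258.  18.  24.] [0.602 0.283 0.04 ] 0.069
long_pin_mid 0.77 [318. 257.  10.  42.] [0.433 0.304 0.063] 0.109
case 0.7 [244. 140.  84.  91.] [ 0.598 -0.028  0.084] 0.101
tape_mid 0.69 [360. 143.  27.  23.] [ 0.372 -0.322  0.029] 0.047
jar_mid 0.67 [308. 114.  18.  29.] [ 0.573 -0.418  0.062] 0.098
screwdriver_grip 0.67 [278. 319.  90.  32.] [0.383 0.425 0.018] 0.025
1.0
```

View pics/top0.png

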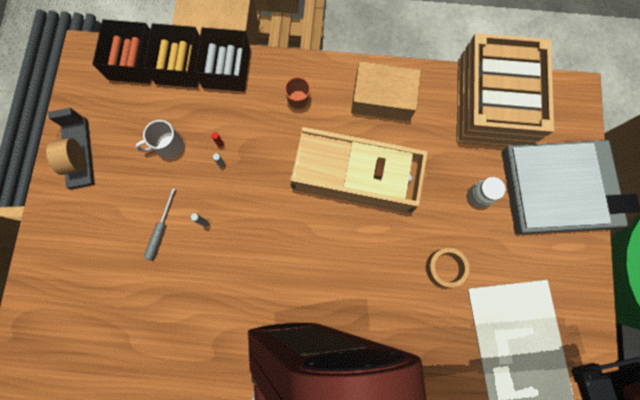

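View pics/side0.png

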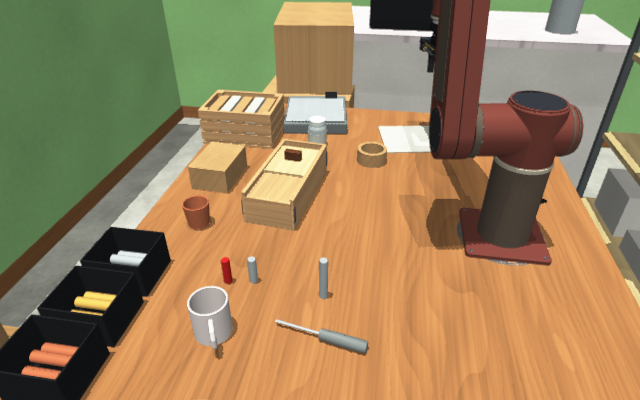

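Top view: red look-alike at (217,139), short steel pin at (218,158), long pin at (197,217); case centred at about (360,170), with the pull at (379,168). The short steel pin (70 mm high, grey) is the one at (218,158).

```bash
cat >> h.py <<'E'
from scipy.optimize import least_squares
def pin(p,r=.01):
    """axis xy from visible cylinder wall+top points: side-wall fit"""
    return p
E
python3 - <<'E'
from h import *
for n in('top','side'):
    im=cv2.imread('pics/%s0.png'%n); d=np.load(n+'_d.npy'); W=pts(n,d)
    q=W.reshape(-1,3); q=q[~np.isnan(q[:,0])]
    print(n,'bench z',np.round(np.median(q[(abs(q[:,0]-.5)<.05)&(abs(q[:,1]-.2)<.04)][:,2]),4))
    for nm,c,lo,hi in(('short',(.60,.283),.015,.075),('long',(.433,.304),.015,.12),('red',(.66,.285),.015,.075)):
        p=q[(np.hypot(q[:,0]-c[0],q[:,1]-c[1])<.035)&(q[:,2]>lo)&(q[:,2]<hi)]
        zt=np.percentile(p[:,2],96)
        t=p[p[:,2]>zt-.006]; w=p[p[:,2]<zt-.006]
        fit=least_squares(lambda c:np.hypot(w[:,0]-c[0],w[:,1]-c[1])-.01,w[:,:2].mean(0)+0.004*np.sign(w[:,:2].mean(0)-(-cam(n)[3].T@cam(n)[4])[:2]),loss='soft_l1',f_scale=.002).x if len(w)>4 else None
        print(nm,len(p),'ztop',zt.round(4),'top mean',t.mean(0).round(4),'wallfit',fit)
    b=q[(q[:,0]>.45)&(q[:,0]<.75)&(q[:,1]>-.3)&(q[:,1]<.12)&(q[:,2]>.09)&(q[:,2]<.106)]
    print('case rect',cv2.minAreaRect((b[:,:2]*1000).astype(np.float32)))
    b=q[(abs(q[:,0]-.6)<.08)&(abs(q[:,1]+.14)<.1)&(q[:,2]>.116)&(q[:,2]<.13)]
    print('pull',b.mean(0).round(4),cv2.minAreaRect((b[:,:2]*1000).astype(np.float32)))
a=cv2.resize(cv2.imread('pics/top0.png')[110:230,180:440],(780,360),interpolation=cv2.INTER_CUBIC)
b=cv2.resize(cv2.imread('pics/side0.png')[235:310,205:345],(448,240),interpolation=cv2.INTER_CUBIC)
o=np.zeros((600,780,3),np.uint8); o[:360]=a; o[360:,:448]=b; cv2.imwrite('pics/crop1.png',o)
E
```

```text
top bench z 0.001
short 92 ztop 0.0736 top mean [0.6053 0.2754 0.0712] wallfit [0.60597845 0.27631625]
long 137 ztop 0.1123 top mean [0.4345 0.2966 0.1104] wallfit [0.43536202 0.29772972]
red 98 ztop 0.0735 top mean [0.6629 0.2875 0.0709] wallfit [0.66457542 0.28839427]
case rect ((606.1350708007812, -98.89299011230469), (328.5690612792969, 150.27786254882812), 83.43679809570312)
pull [ 0.5987 -0.1482  0.125 ] ((599.7367553710938, -148.87059020996094), (20.1778621673584, 50.26008987426758), 83.57372283935547)
side bench z -0.0018
short 183 ztop 0.0691 top mean [0.6042 0.2778 0.0671] wallfit [0.6052713  0.27531829]
long 321 ztop 0.109 top mean [0.4345 0.2992 0.1077] wallfit [0.43519168 0.29640578]
red 184 ztop 0.0687 top mean [0.6628 0.2898 0.0672] wallfit [0.66395336 0.2872158 ]
case rect ((605.8623657226562, -99.13630676269531), (334.6545104980469, 151.22120666503906), 83.61383056640625)
pull [ 0.5995 -0.1451  0.1216] ((599.2100830078125, -146.5623779296875), (21.896377563476562, 49.338294982910156), 84.13213348388672)
```

View pics/crop1.png

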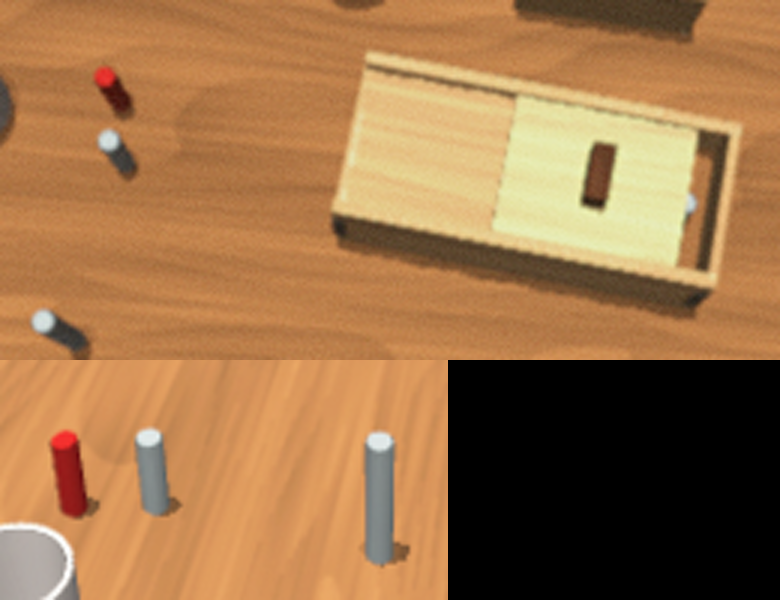

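The crop confirms three pins: grey short at crop (110,140), grey long at (43,322), and a red look-alike at (105,77). The short grey one, 70 mm high at world (0.6055, 0.276), is the target. The y=-50 socket is occupied, because a pin shows at the cover's edge. The cover is about 28 mm open. Next I'll plan moves to the pull.

```bash
cat >> h.py <<'E'
CY=np.array([.1143,.9934]); CX=np.array([.9934,-.1143]); CO=np.array([.6061,-.0990])-.081*CY
def case(x,y,z): return np.r_[CO+x*CX+y*CY,z]
def rows(target,ydir=None,n=5):
    """rows (cm, rad) from the present pose to target; tool y brought parallel to ydir (either sign)"""
    o=telemetry.get_obs(); R=np.array(o['tcp_rot']).reshape(3,3); p=np.array(o['tcp_pos']); a=0
    if ydir is not None:
        a=np.arctan2(R[0,0]*ydir[1]*0+np.dot(R[:2,0],ydir)*-1,np.dot(R[:2,1],ydir)); a=(a+np.pi/2)%np.pi-np.pi/2
    D=np.array(target)-p; st=[]
    for i in range(n):
        s=a/n*i; Z=np.array([[np.cos(s),-np.sin(s),0],[np.sin(s),np.cos(s),0],[0,0,1]])
        st.append(np.round((R@Z).T@(D/n)*100,2).tolist())
    print('at',p.round(4),'D',D.round(4),'turn',round(a,3),'per row',round(a/n,4)); print(st)
E
python3 - <<'E'
from h import *
o=telemetry.get_obs(); print(np.array(o['tcp_rot']).round(3),o['qpos'],o['gripper_width'],o['time'],arm.hold_point_z)
print(CO,case(0,.032,.1))
rows(case(0,.032,.223),CY,10)
E
```

```text
[[ 0.956  0.292 -0.   ]
 [ 0.292 -0.956  0.   ]
 [-0.    -0.    -1.   ]] [-1.40009494e+00  2.20415736e-01  1.52651600e+00 -1.46998377e-05
  1.39466776e+00 -1.26121818e-01] 0.08694027848102423 1.0 0.0187
[ 0.5968417 -0.1794654] [ 0.6004993 -0.1476766  0.1      ]
at [ 0.1828 -0.5977  0.2225] D [0.4177 0.45   0.0005] turn 0.411 per row 0.0411
[[5.31, -3.08, -0.0], [5.18, -3.3, -0.0], [5.04, -3.51, -0.0], [4.89, -3.71, -0.0], [4.73, -3.91, -0.0], [4.57, -4.1, -0.0], [4.4, -4.29, -0.0], [4.22, -4.46, -0.0], [4.03, -4.63, -0.0], [3.84, -4.79, -0.0]]
```

Emit:
{"name": "move_arm", "arguments": {"xyz": [[5.3,-3.1,0],[5.2,-3.3,0],[5.0,-3.5,0],[4.9,-3.7,0],[4.7,-3.9,0]], "turn": [0.041,0.041,0.041,0.041,0.041]}}

```text
time: 1.62
tcp_pos: [0.3922, -0.3713, 0.2228]
tcp_rot: [[0.996, 0.09, 0.001], [0.09, -0.996, -0.001], [0.001, 0.001, -1.0]]
force: [0.2, -0.8, 0.0]
gripper_width: 0.0873
```

Emit:
{"name": "move_arm", "arguments": {"xyz": [[4.6,-4.1,0],[4.4,-4.3,0],[4.2,-4.5,0],[4.0,-4.6,0],[3.8,-4.8,0]], "turn": [0.041,0.041,0.041,0.041,0.041]}}

```text
time: 2.25
tcp_pos: [0.6004, -0.1457, 0.2228]
tcp_rot: [[0.993, -0.114, 0.001], [-0.114, -0.993, -0.0], [0.001, 0.0, -1.0]]
force: [-0.5, -1.2, -0.3]
gripper_width: 0.0872
```

```bash
python3 -c "
from h import *
rows(case(0,.032,.223),CY,1);rows(case(0,.032,.106),CY,5)"
```

```text
at [ 0.6004 -0.1457  0.2228] D [ 0.0001 -0.002   0.0002] turn 0.0 per row 0.0001
[[0.03, 0.2, -0.02]]
at [ 0.6004 -0.1457  0.2228] D [ 1.000e-04 -2.000e-03 -1.168e-01] turn 0.0 per row 0.0
[[0.0, 0.04, 2.34], [0.0, 0.04, 2.34], [0.0, 0.04, 2.34], [0.0, 0.04, 2.34], [0.0, 0.04, 2.34]]
```

Emit:
{"name": "move_arm", "arguments": {"xyz": [[0,0.1,3],[0,0,3],[0,0,3],[0,0,2.7],[0,0,0]], "turn": [0,0,0,0,0]}}

```text
time: 2.88
tcp_pos: [0.597, -0.1475, 0.1028]
tcp_rot: [[0.994, -0.113, -0.005], [-0.113, -0.994, 0.002], [-0.005, -0.001, -1.0]]
force: [-0.4, -0.2, 0.9]
gripper_width: 0.0873
```

Emit:
{"name": "move_arm", "arguments": {"xyz": [[0,0,0],[0,0,0],[0,0,0],[0,0,0],[0,0,0]], "turn": [0,0,0,0,0], "hand": 0.1, "squeeze": 10}}

```text
time: 3.5
tcp_pos: [0.5991, -0.1483, 0.1058]
tcp_rot: [[0.994, -0.113, 0.0], [-0.113, -0.994, -0.0], [0.0, 0.0, -1.0]]
force: [0.4, 0.1, -0.4]
gripper_width: 0.0452
```

Fingers still closing; wait, then slide back.

Emit:
{"name": "move_arm", "arguments": {"xyz": [[0,0,0],[0,0,0],[0,0,0],[0,0,0]], "turn": [0,0,0,0]}}

```text
time: 4.0
tcp_pos: [0.599, -0.1486, 0.1054]
tcp_rot: [[0.994, -0.113, -0.0], [-0.113, -0.994, -0.0], [-0.0, 0.0, -1.0]]
force: [0.3, -2.8, -0.6]
gripper_width: 0.0201
```

Emit:
{"name": "move_arm", "arguments": {"xyz": [[0,-1.5,0],[0,-2.5,0],[0,-3,0],[0,-2.5,0],[0,-2,0]], "turn": [0,0,0,0,0]}}

```text
time: 4.62
tcp_pos: [0.6122, -0.0328, 0.1055]
tcp_rot: [[0.994, -0.112, 0.0], [-0.112, -0.994, -0.0], [0.0, 0.0, -1.0]]
force: [1.5, -3.4, -2.0]
gripper_width: 0.0202
```

Emit:
{"name": "move_arm", "arguments": {"xyz": [[0,-1,0],[0,-0.5,0],[0,0,0]], "turn": [0,0,0]}}

```text
time: 5.0
tcp_pos: [0.6138, -0.0185, 0.1055]
tcp_rot: [[0.994, -0.113, 0.0], [-0.113, -0.994, 0.001], [-0.0, -0.001, -1.0]]
force: [2.4, 2.5, -1.2]
gripper_width: 0.0199
```

Emit:
{"name": "move_arm", "arguments": {"xyz": [[0,0,0],[0,0,0],[0,0,-1.5],[0,0,-4],[0,0,-4]], "turn": [0,0,0,0,0], "hand": 0.6}}

```text
time: 5.62
tcp_pos: [0.6137, -0.0193, 0.2026]
tcp_rot: [[0.994, -0.113, 0.0], [-0.113, -0.994, -0.0], [0.0, 0.0, -1.0]]
force: [0.2, 0.0, 0.1]
gripper_width: 0.0513
```

```bash
python3 -c "
from h import *
rows([.6056,.2758,.2],CY,6)"
```

```text
at [ 0.6137 -0.0193  0.2026] D [-0.0081  0.2951 -0.0026] turn 0.001 per row 0.0002
[[-0.69, -4.87, 0.04], [-0.69, -4.87, 0.04], [-0.69, -4.87, 0.04], [-0.69, -4.87, 0.04], [-0.69, -4.87, 0.04], [-0.69, -4.87, 0.04]]
```

Emit:
{"name": "move_arm", "arguments": {"xyz": [[-0.8,-5.8,0],[-0.8,-5.8,0],[-0.8,-5.8,0],[-0.8,-5.8,0],[-0.9,-6.0,0]], "turn": [0,0,0,0,0]}}

```text
time: 6.25
tcp_pos: [0.6062, 0.2773, 0.2022]
tcp_rot: [[0.994, -0.114, 0.002], [-0.114, -0.994, 0.0], [0.002, -0.001, -1.0]]
force: [1.1, 0.7, 1.3]
gripper_width: 0.0522
```

Emit:
{"name": "move_arm", "arguments": {"xyz": [[0,0,0]], "turn": [0]}}

```text
time: 6.38
tcp_pos: [0.6052, 0.2801, 0.2018]
tcp_rot: [[0.994, -0.108, 0.001], [-0.108, -0.994, 0.002], [0.001, -0.002, -1.0]]
force: [-0.4, -1.4, 0.4]
gripper_width: 0.0525
```

```bash
python3 - <<'E'
from h import *
rows([.6056,.2758,.038],CY,1)
im,d=snapshot('top'); s,ds=snapshot('side'); np.save('t1.npy',d); np.save('s1.npy',ds)
print(telemetry.get_obs()['time'])
W=pts('top',d); q=W.reshape(-1,3); L=np.c_[(q[:,:2]-CO)@CX,(q[:,:2]-CO)@CY,q[:,2]]
b=L[(abs(L[:,0])<.05)&(abs(L[:,1])<.07)]
for y in(-.05,0,.05):
    k=b[(np.hypot(b[:,0],b[:,1]-y)<.018)]
    print(y,np.nanpercentile(k[:,2],[3,50,97]).round(3), 'pin top',k[k[:,2]>.075].mean(0).round(4), 'hole', k[k[:,2]<.036].mean(0).round(4))
k=b[b[:,2]>.076]
r=b[(b[:,2]>.04)&(b[:,2]<.048)]; print('rack z',np.median(r[:,2]))
a=cv2.resize(im[115:220,285:435],(800,560),interpolation=cv2.INTER_CUBIC); cv2.imwrite('pics/bay.png',a)
for n,x in(('top',d),('side',ds)):
    q=pts(n,x).reshape(-1,3); q=q[~np.isnan(q[:,0])]
    c=q[(q[:,0]>.45)&(q[:,0]<.75)&(q[:,1]>-.3)&(q[:,1]<.12)&(q[:,2]>.096)&(q[:,2]<.106)]; print(cv2.minAreaRect((c[:,:2]*1000).astype(np.float32)))
for y in(0,.05): print(y,proj('top',case(0,y,.044)))
E
```

```text
at [0.6052 0.2801 0.2018] D [ 0.0004 -0.0043 -0.1638] turn 0.007 per row 0.0068
[[0.07, 0.45, 16.38]]
6.475
-0.05 [0.041 0.049 0.084] pin top [-0.0008 -0.0492  0.0823] hole [ 0.0081 -0.0411  0.0334]
0 [0.01  0.043 0.048] pin top [nan nan nan] hole [ 0.0071 -0.002   0.0171]
0.05 [0.036 0.049 0.085] pin top [-0.0006  0.0505  0.0819] hole [-0.0001  0.0498  0.0318]
rack z 0.04454732292937974
((605.8132934570312, -98.90737915039062), (328.4621887207031, 150.18618774414062), 83.56603240966797)
((605.7490844726562, -99.11892700195312), (331.0426330566406, 148.95358276367188), 83.50482940673828)
0 (np.float64(386.1516041359861), np.float64(176.81200200230717))
0.05 (np.float64(367.73722015778446), np.float64(173.1321522450585))<stdin>:9: RuntimeWarning: Mean of empty slice.
  ret = um.true_divide(
```

View pics/bay.png

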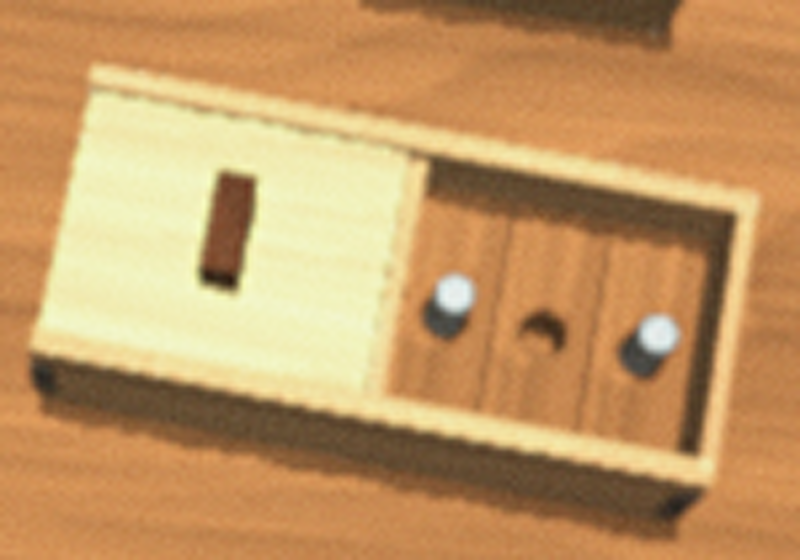

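Bay view: pins at crop (455,295) and (658,333), empty dark socket at (545,330). So the middle socket (case y=0) is the empty one. Before going down I'll check that the arm has settled.

Emit:
{"name": "move_arm", "arguments": {"xyz": [[0,0,4],[0,0,4],[0,0,0],[0,0,0]], "turn": [0,0,0,0]}}

```text
time: 6.98
tcp_pos: [0.6073, 0.2748, 0.1225]
tcp_rot: [[0.993, -0.114, 0.002], [-0.114, -0.993, 0.001], [0.002, -0.001, -1.0]]
force: [-0.2, -0.6, 0.5]
gripper_width: 0.052
```

```bash
python3 - <<'E'
from h import *
rows([.6056,.2758,.038],CY,1)
E
```

```text
at [0.6073 0.2748 0.1225] D [-0.0017  0.001  -0.0845] turn -0.0 per row -0.0001
[[-0.2, -0.08, 8.45]]
```

Emit:
{"name": "move_arm", "arguments": {"xyz": [[-0.2,-0.1,2.5],[0,0,2.5],[0,0,2.2],[0,0,1.2],[0,0,0]], "turn": [0,0,0,0,0]}}

```text
time: 7.6
tcp_pos: [0.6038, 0.2767, 0.036]
tcp_rot: [[0.994, -0.113, -0.001], [-0.113, -0.994, -0.0], [-0.001, 0.0, -1.0]]
force: [0.6, 0.2, -0.3]
gripper_width: 0.0522
```

Emit:
{"name": "move_arm", "arguments": {"xyz": [[0,0,0],[0,0,0],[0,0,0],[0,0,0],[0,0,0]], "turn": [0,0,0,0,0], "hand": 0.1, "squeeze": 15}}

```text
time: 8.22
tcp_pos: [0.6043, 0.2768, 0.0368]
tcp_rot: [[0.994, -0.113, 0.0], [-0.113, -0.994, 0.0], [0.0, -0.0, -1.0]]
force: [-1.0, -0.0, 2.2]
gripper_width: 0.0197
```

Emit:
{"name": "move_arm", "arguments": {"xyz": [[0,0,0],[0,0,-1],[0,0,-3],[0,0,-4],[0,0,-4]], "turn": [0,0,0,0,0]}}

```text
time: 8.85
tcp_pos: [0.6036, 0.2768, 0.1576]
tcp_rot: [[0.994, -0.113, -0.001], [-0.113, -0.994, -0.0], [-0.001, 0.0, -1.0]]
force: [1.1, -0.4, -1.9]
gripper_width: 0.0199
```

```bash
python3 - <<'E'
from h import *
rows(case(0,0,.2),CX,10)
im,d=snapshot('side'); cv2.imwrite('pics/grip.png',cv2.resize(im[130:290,150:350],(800,600)[:2]))
print(telemetry.get_obs()['qpos'])
q=pts('side',d).reshape(-1,3); p=np.array(telemetry.get_obs()['tcp_pos'])
q=q[(np.hypot(q[:,0]-p[0],q[:,1]-p[1])<.03)&(q[:,2]<p[2]-.005)&(q[:,2]>.03)]
for z in np.arange(q[:,2].min(),p[2]-.005,.008):
    k=q[(q[:,2]>=z)&(q[:,2]<z+.008)]; print(round(z,3),len(k),(k.mean(0)-p).round(4))
E
```

```text
at [0.6036 0.2768 0.1576] D [-0.0068 -0.4563  0.0424] turn -1.569 per row -0.1569
[[0.45, 4.54, -0.42], [-0.27, 4.56, -0.42], [-0.98, 4.46, -0.42], [-1.66, 4.25, -0.42], [-2.31, 3.94, -0.42], [-2.89, 3.53, -0.42], [-3.41, 3.03, -0.42], [-3.84, 2.46, -0.42], [-4.18, 1.83, -0.42], [-4.41, 1.16, -0.42]]
[3.11352998e-01 3.55691464e-01 1.47111305e+00 1.49709739e-04
 1.30606188e+00 1.99520342e+00]
0.12 21 [-0.0047  0.0051 -0.0407]
0.128 27 [-0.0051  0.0069 -0.0326]
0.136 26 [-0.005   0.0067 -0.0246]
0.144 17 [-0.0076  0.0048 -0.0173]
0.152 23 [-0.0059  0.0101 -0.0074]
0.16 2 [ 0.0023  0.018  -0.005 ]
```

View pics/grip.png

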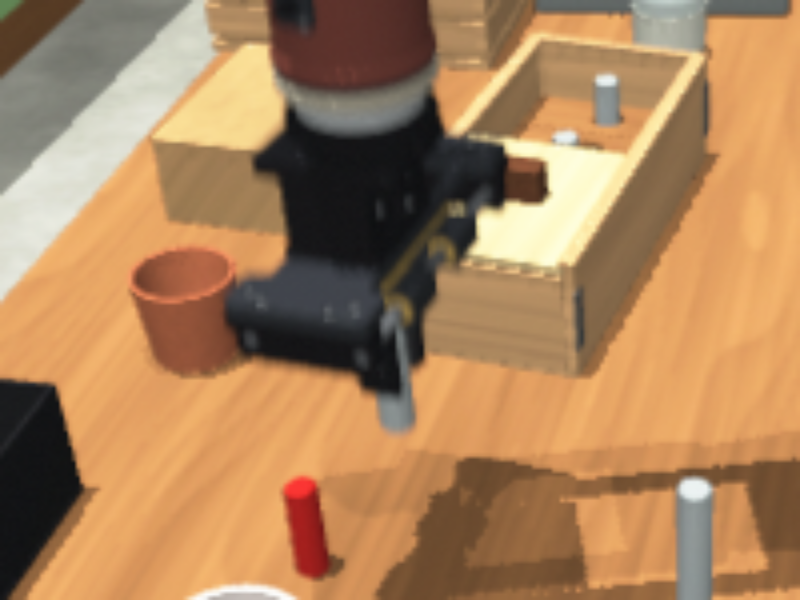

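The short pin is held upright (crop (395,400)), and the red and long pins haven't moved. Next I'll carry it over the bay with the orientation unchanged, since finger clearance to the neighbouring pins is enough.

Emit:
{"name": "move_arm", "arguments": {"xyz": [[0,0,-2.5],[0,0,-2.5],[0.6,5.0,0],[0.6,5.5,0],[0.6,5.5,0]], "turn": [0,0,0,0,0]}}

```text
time: 9.52
tcp_pos: [0.6035, 0.1146, 0.2064]
tcp_rot: [[0.994, -0.112, -0.0], [-0.112, -0.994, 0.0], [-0.0, -0.0, -1.0]]
force: [0.9, -0.0, -2.0]
gripper_width: 0.0194
```

Emit:
{"name": "move_arm", "arguments": {"xyz": [[0.6,5.5,0],[0.6,5.5,0],[0.6,5.5,0],[0.5,5.5,0],[0.5,5.0,0]], "turn": [0,0,0,0,0]}}

```text
time: 10.15
tcp_pos: [0.6008, -0.1574, 0.2065]
tcp_rot: [[0.994, -0.113, -0.0], [-0.113, -0.994, 0.0], [-0.0, -0.0, -1.0]]
force: [1.1, -0.2, -2.5]
gripper_width: 0.0195
```

Emit:
{"name": "move_arm", "arguments": {"xyz": [[0,1.9,0],[0,0,0],[0,0,0],[0,0,0],[0,0,0]], "turn": [0,0,0,0,0]}}

```text
time: 10.78
tcp_pos: [0.5994, -0.1732, 0.2066]
tcp_rot: [[0.994, -0.111, 0.0], [-0.111, -0.994, 0.0], [0.0, -0.0, -1.0]]
force: [-0.4, -0.1, -1.4]
gripper_width: 0.019
```

```bash
python3 - <<'E'
from h import *
rows(case(0,0,.05),CY,1)
im,d=snapshot('side'); o=telemetry.get_obs(); p=np.array(o['tcp_pos'])
q=pts('side',d).reshape(-1,3)
q=q[(np.hypot(q[:,0]-p[0],q[:,1]-p[1])<.03)&(q[:,2]<p[2]-.005)&(q[:,2]>.13)]
for z in np.arange(q[:,2].min(),p[2]-.005,.008):
    k=q[(q[:,2]>=z)&(q[:,2]<z+.008)]
    f=least_squares(lambda c:np.hypot(k[:,0]-c[0],k[:,1]-c[1])-.01,k[:,:2].mean(0)-[-.002,.008],loss='soft_l1',f_scale=.002).x
    print(round(z,3),len(k),(f-p[:2]).round(4))
E
```

```text
at [ 0.5994 -0.1732  0.2066] D [-0.0025 -0.0063 -0.1566] turn 0.003 per row 0.003
[[-0.18, 0.65, 15.66]]
0.168 17 [ 0.0022 -0.0002]
0.176 17 [0.0017 0.0022]
0.184 17 [0.0015 0.001 ]
0.192 18 [0.0005 0.0016]
0.2 1 [-0.0052 -0.0097]
```

Emit:
{"name": "move_arm", "arguments": {"xyz": [[-0.3,0.65,1.5],[0,0,3],[0,0,3],[0,0,3],[0,0,0.7]], "turn": [0,0,0,0,0]}}

```text
time: 11.45
tcp_pos: [0.5928, -0.1799, 0.0908]
tcp_rot: [[0.994, -0.113, -0.006], [-0.113, -0.994, 0.002], [-0.006, -0.002, -1.0]]
force: [0.5, 0.1, -2.7]
gripper_width: 0.0191
```

Emit:
{"name": "move_arm", "arguments": {"xyz": [[0,0,0],[0,0,0],[0,0,0]], "turn": [0,0,0]}}

```text
time: 11.82
tcp_pos: [0.5963, -0.181, 0.0961]
tcp_rot: [[0.994, -0.113, 0.002], [-0.113, -0.994, -0.001], [0.002, 0.001, -1.0]]
force: [-0.4, 0.5, -2.4]
gripper_width: 0.0194
```

```bash
python3 - <<'E'
from h import *
rows(case(-.001,0,.05),CY,1)
im,d=snapshot('side'); cv2.imwrite('pics/over.png',cv2.resize(im[110:240,220:350],(600,600)))
E
```

```text
at [ 0.5963 -0.181   0.0961] D [-0.0005  0.0016 -0.0461] turn 0.001 per row 0.0014
[[-0.08, -0.16, 4.61]]
```

View pics/over.png

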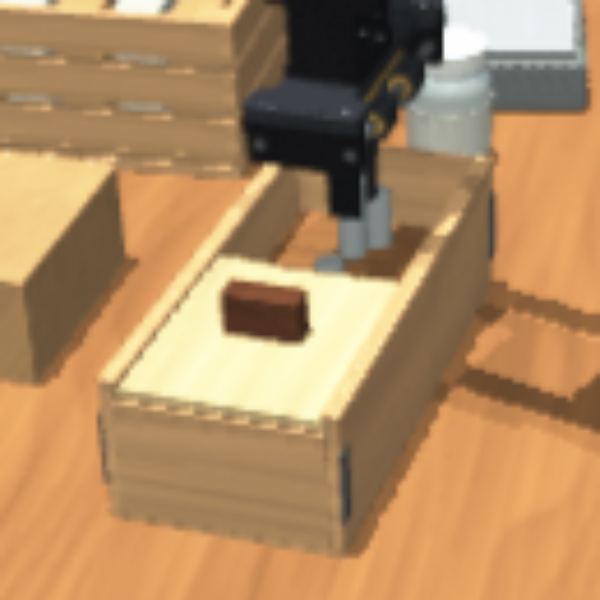

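The held pin (crop (352,235)) lies between the two seated pins (330,265) and (378,220), as it should. Now descending slowly.

Emit:
{"name": "move_arm", "arguments": {"xyz": [[-0.1,-0.15,0.5],[0,0,0.7],[0,0,0.5],[0,0,0.3],[0,0,0]], "turn": [0,0,0,0,0]}}

```text
time: 12.5
tcp_pos: [0.5945, -0.1793, 0.0742]
tcp_rot: [[0.994, -0.113, -0.0], [-0.113, -0.994, -0.0], [-0.0, 0.0, -1.0]]
force: [1.3, -1.8, -4.0]
gripper_width: 0.0195
```

Emit:
{"name": "move_arm", "arguments": {"xyz": [[0,0,0.4],[0,0,0.4],[0,0,0.4],[0,0,0],[0,0,0]], "turn": [0,0,0,0,0]}}

```text
time: 13.12
tcp_pos: [0.5945, -0.1792, 0.0622]
tcp_rot: [[0.994, -0.113, -0.0], [-0.113, -0.994, -0.0], [-0.0, 0.0, -1.0]]
force: [2.3, -3.2, -4.0]
gripper_width: 0.0192
```

The pin's foot is about 19 mm inside the socket with only light side forces. I'll ease it off the wall slightly and go to the bottom.

Emit:
{"name": "move_arm", "arguments": {"xyz": [[0.1,0.1,0.3],[0,0,0.4],[0,0,0.3],[0,0,0.2],[0,0,0]], "turn": [0,0,0,0,0]}}

```text
time: 13.75
tcp_pos: [0.5951, -0.1798, 0.0501]
tcp_rot: [[0.994, -0.113, -0.001], [-0.113, -0.994, 0.001], [-0.001, -0.0, -1.0]]
force: [0.7, 0.3, -1.5]
gripper_width: 0.0187
```

Emit:
{"name": "move_arm", "arguments": {"xyz": [[0,0,0.1],[0,0,0.1],[0,0,0]], "turn": [0,0,0]}}

```text
time: 14.12
tcp_pos: [0.5956, -0.18, 0.049]
tcp_rot: [[0.994, -0.113, 0.0], [-0.113, -0.994, 0.0], [0.0, -0.0, -1.0]]
force: [-0.8, 1.2, 2.0]
gripper_width: 0.0196
```

The vertical force flipped from about -2 to +2 N at TCP 0.049, so the pin is on the bottom. Releasing and lifting.

Emit:
{"name": "move_arm", "arguments": {"xyz": [[0,0,0],[0,0,0],[0,0,0],[0,0,-1],[0,0,-2]], "turn": [0,0,0,0,0], "hand": 0.4}}

```text
time: 14.75
tcp_pos: [0.5949, -0.1798, 0.0788]
tcp_rot: [[0.994, -0.113, -0.002], [-0.113, -0.994, 0.001], [-0.002, -0.001, -1.0]]
force: [-0.5, -1.1, 0.6]
gripper_width: 0.0349
```

Emit:
{"name": "move_arm", "arguments": {"xyz": [[0,0,-3],[0,0,-4],[0,0,-4],[0,0,-2],[0,-4,0]], "turn": [0,0,0,0,0]}}

```text
time: 15.38
tcp_pos: [0.6012, -0.1426, 0.2119]
tcp_rot: [[0.993, -0.117, 0.005], [-0.117, -0.993, -0.003], [0.005, 0.002, -1.0]]
force: [-0.1, -0.0, -0.3]
gripper_width: 0.0349
```

Emit:
{"name": "move_arm", "arguments": {"xyz": [[0,-4,0],[0,-4,0],[0,-4,0],[0,0,0],[0,0,0]], "turn": [0,0,0,0,0], "hand": 0.6}}

```text
time: 16.0
tcp_pos: [0.6133, -0.0214, 0.2085]
tcp_rot: [[0.994, -0.112, -0.0], [-0.112, -0.994, -0.0], [-0.0, 0.0, -1.0]]
force: [0.1, -0.9, 0.2]
gripper_width: 0.0521
```

```bash
python3 - <<'E'
from h import *
for n in('top','side'):
    im,d=snapshot(n); q=pts(n,d).reshape(-1,3); q=q[~np.isnan(q[:,0])]
    if n=='side': cv2.imwrite('pics/in.png',cv2.resize(im[110:240,220:350],(600,600)))
    L=np.c_[(q[:,:2]-CO)@CX,(q[:,:2]-CO)@CY,q[:,2]]
    for y in(-.05,0,.05):
        k=L[(np.hypot(L[:,0],L[:,1]-y)<.02)&(L[:,2]>.06)&(L[:,2]<.1)]
        if len(k): t=k[k[:,2]>k[:,2].max()-.006]; print(n,y,len(k),'zmax',k[:,2].max().round(4),t.mean(0).round(4))
    b=L[(abs(L[:,0])<.04)&(L[:,2]>.116)&(L[:,2]<.128)&(L[:,1]>.1)&(L[:,1]<.2)]; print('pull',len(b),b.mean(0).round(4) if len(b) else '')
rows(case(0,.1625,.106),CY,1)
E
```

```text
top -0.05 61 zmax 0.0862 [-0.0004 -0.0492  0.0831]
top 0 62 zmax 0.0875 [0.0001 0.0019 0.0839]
top 0.05 61 zmax 0.0871 [-0.0002  0.0504  0.0832]
pull 0 
side -0.05 49 zmax 0.0895 [-0.0046 -0.067   0.0895]
side 0 51 zmax 0.0814 [-0.0012  0.0038  0.0784]
side 0.05 24 zmax 0.0825 [-0.0005  0.052   0.0793]
pull 100 [-0.0016  0.1669  0.1214]
at [ 0.6134 -0.0221  0.2084] D [ 0.002   0.0041 -0.1024] turn 0.0 per row 0.0003
[[0.16, -0.43, 10.24]]
```

View pics/in.png

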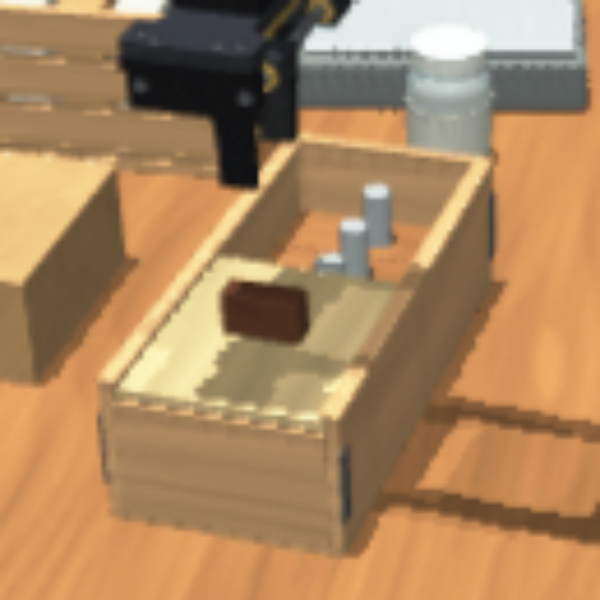

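All three pin tops stand level (83.1, 83.9 and 83.2 mm by the top camera) in crop positions (330,262), (354,225) and (376,190), so the pin is seated. Now closing the cover.

Emit:
{"name": "move_arm", "arguments": {"xyz": [[0.1,-0.4,2.5],[0,0,3],[0,0,3],[0,0,1.7],[0,0,0]], "turn": [0,0,0,0,0]}}

```text
time: 16.73
tcp_pos: [0.6139, -0.0178, 0.1051]
tcp_rot: [[0.993, -0.114, -0.003], [-0.114, -0.993, 0.0], [-0.003, -0.0, -1.0]]
force: [-0.0, -0.0, -0.4]
gripper_width: 0.0521
```

Emit:
{"name": "move_arm", "arguments": {"xyz": [[0,0,0],[0,0,0],[0,0,0],[0,0,0],[0,0,0]], "turn": [0,0,0,0,0], "hand": 0.1, "squeeze": 12}}

```text
time: 17.35
tcp_pos: [0.6152, -0.0185, 0.1071]
tcp_rot: [[0.994, -0.113, 0.001], [-0.113, -0.994, -0.002], [0.001, 0.002, -1.0]]
force: [-1.5, -4.7, 1.8]
gripper_width: 0.02
```

```bash
python3 - <<'E'
from h import *
rows(case(0,.004,.106),CY,1)
E
```

```text
at [ 0.6152 -0.0185  0.1071] D [-0.0179 -0.157  -0.0011] turn 0.001 per row 0.0013
[[-0.0, 15.8, 0.15]]
```

Emit:
{"name": "move_arm", "arguments": {"xyz": [[0,2,0],[0,3,0],[0,3.5,0],[0,3,0],[0,2.3,0]], "turn": [0,0,0,0,0]}}

```text
time: 17.98
tcp_pos: [0.5995, -0.1559, 0.1071]
tcp_rot: [[0.994, -0.114, 0.001], [-0.114, -0.994, 0.001], [0.001, -0.001, -1.0]]
force: [0.8, 2.8, 3.9]
gripper_width: 0.02
```

Emit:
{"name": "move_arm", "arguments": {"xyz": [[0,1,0],[0,0.5,0],[0,0.3,0],[0,0.2,0],[0,0,0]], "turn": [0,0,0,0,0]}}

```text
time: 18.6
tcp_pos: [0.5974, -0.1743, 0.1071]
tcp_rot: [[0.994, -0.113, 0.001], [-0.113, -0.994, -0.0], [0.001, 0.0, -1.0]]
force: [-0.2, 1.1, 6.0]
gripper_width: 0.0196
```

```bash
python3 - <<'E'
from h import *
o=telemetry.get_obs(); print((np.array(o['tcp_pos'])[:2]-CO)@CY,o['force'])
rows(case(0,.004,.106),CY,1)
E
```

```text
0.00519994014239113 [-0.21853572  1.07032813  6.03844065]
at [ 0.5974 -0.1743  0.1071] D [-0.0001 -0.0012 -0.0011] turn 0.002 per row 0.0017
[[0.0, 0.12, 0.11]]
```

Emit:
{"name": "move_arm", "arguments": {"xyz": [[0,0.1,0],[0,0.1,0],[0,0,0]], "turn": [0,0,0]}}

```text
time: 18.98
tcp_pos: [0.5972, -0.176, 0.1071]
tcp_rot: [[0.994, -0.112, 0.001], [-0.112, -0.994, -0.0], [0.001, 0.0, -1.0]]
force: [-0.2, 1.7, 6.1]
gripper_width: 0.02
```

Emit:
{"name": "move_arm", "arguments": {"xyz": [[0,0.1,0],[0,0.1,0],[0,0,0]], "turn": [0,0,0]}}

```text
time: 19.35
tcp_pos: [0.597, -0.1775, 0.1071]
tcp_rot: [[0.994, -0.112, 0.001], [-0.112, -0.994, 0.001], [0.0, -0.001, -1.0]]
force: [0.7, 4.1, 7.1]
gripper_width: 0.0197
```

Emit:
{"name": "move_arm", "arguments": {"xyz": [[0,0.1,0],[0,0.1,0],[0,0,0]], "turn": [0,0,0]}}

```text
time: 19.73
tcp_pos: [0.597, -0.1776, 0.1071]
tcp_rot: [[0.994, -0.112, 0.001], [-0.112, -0.994, 0.004], [0.0, -0.004, -1.0]]
force: [-0.8, 8.9, 7.7]
gripper_width: 0.0204
```

Emit:
{"name": "move_arm", "arguments": {"xyz": [[0,0.1,0],[0,0.1,0],[0,0,0]], "turn": [0,0,0]}}

```text
time: 20.1
tcp_pos: [0.597, -0.1776, 0.107]
tcp_rot: [[0.994, -0.112, 0.001], [-0.112, -0.994, 0.007], [-0.0, -0.007, -1.0]]
force: [1.3, 15.0, 8.1]
gripper_width: 0.0197
```

It's against its stop: position is steady while the force rises to 15 N. I'll ease off the push, release and retreat.

Emit:
{"name": "move_arm", "arguments": {"xyz": [[0,-0.3,0],[0,0,0]], "turn": [0,0]}}

```text
time: 20.35
tcp_pos: [0.597, -0.1775, 0.107]
tcp_rot: [[0.994, -0.112, 0.001], [-0.112, -0.994, 0.002], [0.0, -0.002, -1.0]]
force: [0.5, 5.7, 6.3]
gripper_width: 0.0198
```

Emit:
{"name": "move_arm", "arguments": {"xyz": [[0,0,0],[0,0,0],[0,0,0],[0,0,-2],[0,0,-4]], "turn": [0,0,0,0,0], "hand": 0.6}}

```text
time: 20.98
tcp_pos: [0.5953, -0.1789, 0.1662]
tcp_rot: [[0.994, -0.113, -0.003], [-0.113, -0.994, 0.001], [-0.004, -0.001, -1.0]]
force: [1.0, -0.3, 0.4]
gripper_width: 0.0512
```

Emit:
{"name": "move_arm", "arguments": {"xyz": [[0,0,-5],[-4,0,-3],[-5,0,0],[-5,0,0],[-3,0,0]], "turn": [0,0,0,0,0]}}

```text
time: 21.6
tcp_pos: [0.4261, -0.1599, 0.2482]
tcp_rot: [[0.994, -0.113, 0.002], [-0.113, -0.994, -0.001], [0.002, 0.001, -1.0]]
force: [-0.6, -0.5, 1.0]
gripper_width: 0.0523
```

Emit:
{"name": "move_arm", "arguments": {"xyz": [[0,0,0],[0,0,0]], "turn": [0,0]}}

```text
time: 21.85
tcp_pos: [0.4285, -0.1604, 0.2479]
tcp_rot: [[0.994, -0.113, 0.002], [-0.113, -0.994, -0.001], [0.002, 0.001, -1.0]]
force: [-0.1, 0.5, -0.4]
gripper_width: 0.0525
```

```bash
python3 - <<'E'
from h import *
for n in('top','side'):
    im,d=snapshot(n); cv2.imwrite('pics/%s_end.png'%n,im); q=pts(n,d).reshape(-1,3); q=q[~np.isnan(q[:,0])]
    L=np.c_[(q[:,:2]-CO)@CX,(q[:,:2]-CO)@CY,q[:,2]]
    b=L[(abs(L[:,0])<.04)&(L[:,2]>.116)&(L[:,2]<.128)&(abs(L[:,1])<.06)]; print(n,'pull',len(b),b.mean(0).round(4) if len(b) else '')
    for th in('long_pin_mid','tape_mid','jar_mid','mug_mid','screwdriver_grip'):
        r=regions_of(n,th)
        if r: print(th,np.round(r[0]['extent']))
print(telemetry.get_obs()['force'],telemetry.get_obs()['time'])
E
```

```text
top pull 131 [0.0006 0.0061 0.1246]
long_pin_mid [189. 213.  19.  11.]
tape_mid [427. 255.  41.  35.]
jar_mid [482. 174.  21.  20.]
mug_mid [135. 116.  52.  40.]
screwdriver_grip [143. 187.  29.  71.]
side pull 80 [-0.0013  0.0078  0.1209]
long_pin_mid [318. 258.  11.  41.]
tape_mid [358. 143.  28.  26.]
jar_mid [309. 114.  17.  30.]
mug_mid [186. 285.  45.  67.]
screwdriver_grip [242. 140.  87.  90.]
[-0.30843869 -0.62563715  0.28309448] 22.45
```

View pics/side_end.png

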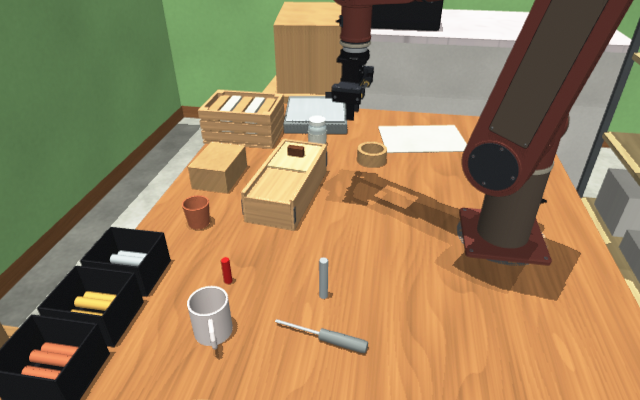

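Side view: cover shut with the pull at (296,151), short pin gone from the bench, and long pin (323,278), red pin, mug, jar, tape and screwdriver unmoved. The cameras put the pull 2–4 mm short of shut, though, so I'll check the edge gap more closely.

```bash
python3 - <<'E'
from h import *
def meas(im,d):
    W=pts('top',d); q=W.reshape(-1,3); L=np.c_[(q[:,:2]-CO)@CX,(q[:,:2]-CO)@CY,q[:,2]]
    b=L[(abs(L[:,0])<.04)&(L[:,2]>.113)&(L[:,2]<.132)&(L[:,1]>-.03)&(L[:,1]<.08)]
    e=np.percentile(b[:,1],[3,97]); return len(b),b.mean(0).round(4),e.round(4),e.mean().round(4)
print('start',meas(None,np.load('top_d.npy')))
for i in range(3):
    im,d=snapshot('top'); print(meas(im,d))
W=pts('top',d)
# brightness profile along case y at bay end, and same in start picture
f0=cv2.imread('pics/top0.png')
for nm,I in(('start',f0),('now',im)):
    print(nm,[(y,int(np.mean([cv2.getRectSubPix(I,(1,1),proj('top',case(x,y/1000,.096)))[0,0,0] for x in(-.04,-.03,.03,.04)])),int(np.mean([cv2.getRectSubPix(I,(1,1),proj('top',case(x,y/1000,.096)))[0,0,2] for x in(-.04,-.03,.03,.04)]))) for y in range(-90,-36,3)])
cv2.imwrite('pics/end_crop.png',cv2.resize(im[115:220,285:435],(800,560),interpolation=cv2.INTER_CUBIC))
E
```

```text
start (171, array([-0.0018,  0.0313,  0.1248]), array([0.0217, 0.0407]), np.float64(0.0312))
(149, array([0.0007, 0.006 , 0.1249]), array([-0.0045,  0.0144]), np.float64(0.0049))
(150, array([0.0008, 0.0061, 0.125 ]), array([-0.0043,  0.0143]), np.float64(0.005))
(153, array([0.0008, 0.0062, 0.1247]), array([-0.0042,  0.0145]), np.float64(0.0051))
start [(-90, 66, 169), (-87, 77, 181), (-84, 108, 211), (-81, 127, 231), (-78, 110, 207), (-75, 62, 125), (-72, 39, 77), (-69, 38, 79), (-66, 47, 108), (-63, 62, 152), (-60, 66, 166), (-57, 66, 167), (-54, 67, 168), (-51, 85, 178), (-48, 139, 211), (-45, 172, 232), (-42, 172, 231), (-39, 171, 231)]
now [(-90, 54, 131), (-87, 55, 131), (-84, 55, 131), (-81, 52, 128), (-78, 52, 123), (-75, 48, 112), (-72, 43, 101), (-69, 44, 105), (-66, 50, 119), (-63, 53, 126), (-60, 53, 128), (-57, 52, 124), (-54, 51, 116), (-51, 47, 105), (-48, 45, 105), (-45, 45, 105), (-42, 48, 110), (-39, 50, 117)]
```

View pics/end_crop.png

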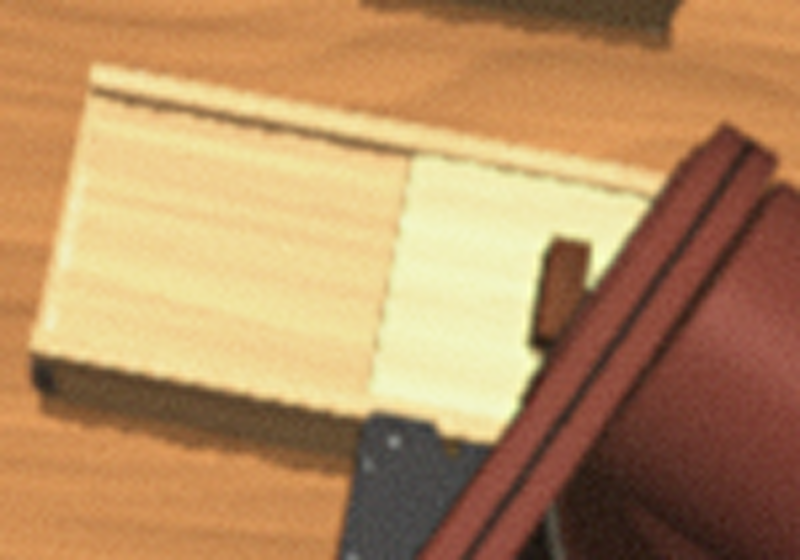

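The arm hides the bay's end (pull partly covered at crop (562,290)), so I'll move it aside.

Emit:
{"name": "move_arm", "arguments": {"xyz": [[-2,5.5,0],[-2,5.5,0],[-2,5.5,0],[-2,5.5,0],[-2,5.5,0]], "turn": [0,0,0,0,0]}}

```text
time: 23.22
tcp_pos: [0.2962, -0.4237, 0.2468]
tcp_rot: [[0.994, -0.113, 0.001], [-0.113, -0.994, -0.001], [0.001, 0.001, -1.0]]
force: [1.1, -0.5, 0.4]
gripper_width: 0.0526
```

Emit:
{"name": "move_arm", "arguments": {"xyz": [[-2,5,0],[-2,5,0],[0,0,0],[0,0,0]], "turn": [0,0,0,0]}}

```text
time: 23.72
tcp_pos: [0.2462, -0.5164, 0.2461]
tcp_rot: [[0.994, -0.114, 0.0], [-0.114, -0.994, 0.001], [-0.0, -0.001, -1.0]]
force: [-0.2, 0.5, -0.0]
gripper_width: 0.052
```

```bash
python3 - <<'E'
from h import *
f0=cv2.imread('pics/top0.png')
for i in range(2):
    im,d=snapshot('top')
    W=pts('top',d); q=W.reshape(-1,3); L=np.c_[(q[:,:2]-CO)@CX,(q[:,:2]-CO)@CY,q[:,2]]
    b=L[(abs(L[:,0])<.04)&(L[:,2]>.113)&(L[:,2]<.132)&(L[:,1]>-.03)&(L[:,1]<.08)]
    e=np.percentile(b[:,1],[3,97]); print(len(b),b.mean(0).round(4),e.round(4),e.mean().round(4))
def prof(I,rng): return [(y,int(np.mean([cv2.getRectSubPix(I,(1,1),proj('top',case(x,y/1000,.096)))[0,0,0] for x in(-.04,-.03,.03,.04)]))) for y in rng]
print('near now',prof(im,range(-90,-57,3)))
print('far start',prof(f0,range(84,126,3))); print('far now',prof(im,range(60,102,3)))
cv2.imwrite('pics/end_crop2.png',cv2.resize(im[115:220,285:435],(800,560),interpolation=cv2.INTER_CUBIC))
E
```

```text
169 [-0.0014  0.0049  0.1249] [-0.0047  0.0143] 0.0048
175 [-0.002   0.0051  0.1247] [-0.0045  0.0143] 0.0049
near now [(-90, 66), (-87, 77), (-84, 107), (-81, 124), (-78, 118), (-75, 132), (-72, 167), (-69, 174), (-66, 171), (-63, 169), (-60, 172)]
far start [(84, 166), (87, 165), (90, 162), (93, 163), (96, 163), (99, 163), (102, 163), (105, 162), (108, 151), (111, 133), (114, 136), (117, 137), (120, 136), (123, 135)]
far now [(60, 165), (63, 165), (66, 164), (69, 163), (72, 163), (75, 164), (78, 163), (81, 151), (84, 133), (87, 133), (90, 134), (93, 136), (96, 137), (99, 136)]
```

View pics/end_crop2.png

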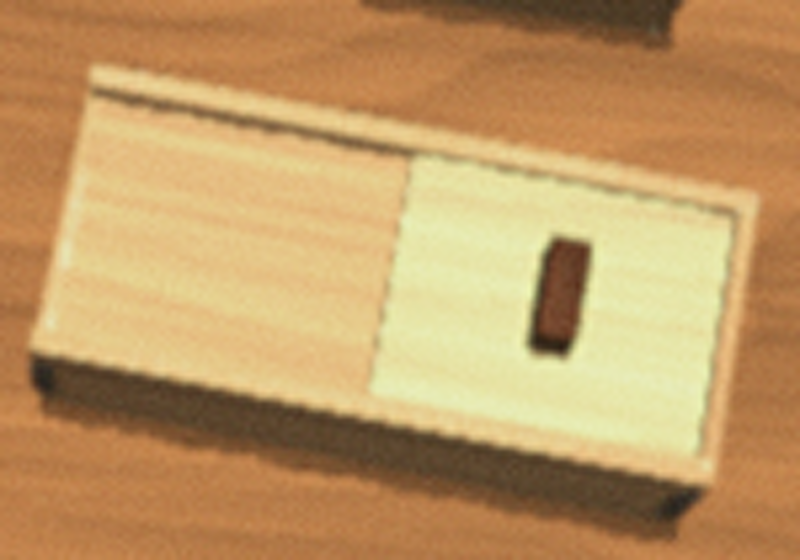

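With the view clear, the pull is at y = 4.9 mm (4 mm is shut), and there is no gap at the end wall. I'm handing in.

```bash
python3 -c "
from h import *
print(ticket.close_job())"
```

```text
the job is handed in; nothing more can be done
None
```

The short pin is standing in the empty socket and the cover is shut. I handed the job in at about 24 s of the 72 s allowed; no verdict was reported.

**What I did:** I slid the cover back about 131 mm and found that the middle socket (case y = 0) was the empty one. I lowered the grey short pin into it until it touched bottom, then pushed the cover against its stop.

**Last checks:**
- **Pin:** the top camera put its top level with its two neighbours to within 1 mm. The vertical force reversed on touching bottom, and the cover later slid over it freely.
- **Cover:** it stopped moving as the push force rose to 15 N. With the arm out of the way, the pull measured about 1 mm from fully shut, with no gap visible at the end wall.
- **Everything else:** the long pin, red look-alike, mug, jar, tape and screwdriver looked unmoved in the final side picture, and the robot was clear of everything.

**Checks that disagreed:**
- **Pull position:** before I moved the arm aside, the cameras put the pull 2–4 mm short of shut. The arm was partly hiding it from the top camera, and the clear view gave 1 mm. I did not repeat the side camera's 4 mm reading.
- **Screwdriver:** the side camera's last detection of it landed on the case. I treated that as a false match, since the picture shows the screwdriver in place.

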